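# Knock a bottle capper home with the meat pounder

### The job

Cap the small bottle that leans in the wooden cradle: pick up the steel meat pounder by its handle and, with its flat face square on to the leaning striker pin, knock the pin down with a brisk blow along its axis (not a slow push) so that it snaps down and stays home, without bearing hard on it. Then stand the pounder upright on the worktop again and let go, leaving the things around where they are.

Things in the scene. Friction and masses are not known exactly. Their poses are not given: they have to be found in the camera images.
- cradle: Fixed capping cradle: pale wooden foot plate 150 (x) x 90 (y) x 14 mm with two cheeks up to 61 mm high. Origin: centre of its underside, on the worktop; z up. The sleeve in it leans towards its -x side. It carries the sleeve, bottle, capper and striker pin.
- sleeve: Steel tube fixed in the cradle, 60 mm wide, 72 mm long, leaning 0.349 rad (20 degrees) from vertical to the cradle's -x. Origin: centre of its lower end, 35 mm to +x of and 22 mm above the cradle's origin. Its z axis runs up the tube and is also the axis of the bottle, the steel capper on its neck (42 mm wide) and the striker pin.
- pin_low (a point): A point fixed on the sleeve's axis, 169 mm from the sleeve's origin. The bottle stands tightly in the sleeve on an unseen foot at a height that differs from run to run and is not measured: with the pin up, the top of the pin's head lies 0 to 22 mm above this point along the sleeve's z. Touches and blows do not shift the bottle.
- striker (a joint): Travel of the sprung steel pin (flat head 26 mm wide) down along the sleeve's -z: 0 = up, 0.020 m = home, its head then about 8 mm over the capper. It starts to move at about 6 N, resists with up to about 10 N at 3 to 5 mm (more when moved fast), then less; past about 11 mm it snaps home by itself and stays; let go before that, it springs back up.
- pounder: Loose steel meat pounder, about 0.4 kg, standing upright on its flat striking face. Origin: centre of that face; z runs up the handle. Round head of 60 mm diameter, 18 mm thick and tapering to the handle at 26 mm; plain round handle of 24 mm diameter from 26 to 105 mm, then a 26 mm wide rounded end up to 116 mm.
- garlic: Bystander: loose garlic bulb, 60 mm wide, 58 mm high; origin under its centre.
- lemon: Bystander: loose lemon, 78 x 55 x 56 mm; origin under its centre.
- spice_jar: Bystander: loose glass spice jar with dark cap, 41 mm wide, 105 mm high; origin under its centre.
- tuna_tin: Bystander: loose low round tin, 86 mm wide, 40 mm high; origin under its centre.

How it is judged (in metres and radians):
On the way, in this order (a step that is already met when the one before it is completed fails the run):
1. the pounder is picked up: its face is more than 60 mm above the worktop (height (world z) of pounder above 0.06 m), for 0.2 s.
2. the blow: the pin moves down at more than 50 mm/s under the pounder, whose axis lies within 0.2 rad of the pin's (velocity of joint striker above 0.05 m/s and contact force between pounder and cradle above 1 N and angle between the z axis of pounder and the z axis of sleeve, either way round below 0.2 rad).
3. the pin is home (travel over 18 mm) and stays there with the pounder off it (value of joint striker above 0.018 m and contact force between pounder and cradle below 0.1 N), for 0.3 s.
At the end, for the whole second after the job is handed in: The striker is home (travel over 18 mm); the pounder stands upright on the worktop (within 0.08 rad of vertical, its face within 6 mm of the worktop), at rest, let go and clear of the cradle; the four bystanders are within 30 mm of where they were (all of step 3 and angle between pounder's own z axis and vertical below 0.08 rad and height (world z) of pounder between -0.006 and 0.006 m and linear speed of pounder below 0.02 m/s and contact force between pounder and the fingers below 0.1 N and distance of each of garlic, lemon, spice_jar, tuna_tin from where it was at the start of the episode below 0.03 m); the robot touches nothing.
It fails at once if the pounder bears on the pin or the cradle with more than 60 N (contact force between pounder and cradle above 60 N).
It fails at once if the fingers push the pin, the capper or the cradle (over 3 N) (contact force between the fingers and cradle above 3 N).
It fails at once if the garlic, lemon, spice jar or tuna tin is moved by more than 30 mm (distance of any of garlic, lemon, spice_jar, tuna_tin from where it was at the start of the episode above 0.03 m).
It also fails if it takes over 45 s, if anything falls off the work surface, if the arm or the gripper's body presses on something with over 40 N, if the wrist force passes 120 N, or if a joint passes its speed limit or range.

### The arm

A 6-joint arm with a two-finger parallel gripper is mounted at the origin on a cart in front of the work surface, level with it; the furniture and walls round the work are solid. World frame = base frame: x ahead of the robot, y to its left, z up, the work surface at z = 0. Lengths are in mm, angles in rad, forces in N, time in s.
With the tool pointing down it reaches from about 300 to 775 mm from the base axis. Payload 14.6 kg.
Tool frame: the origin (TCP) lies on the centre line of the jaws, within the pads' length; the fingertips stand 19 mm ahead of it and the grasp point (between the pads) is the TCP (bot.tip_reach is the distance from the TCP to the fingertips, in mm); z points along the fingers, y is the line along which they close (so a half turn about z gives the same grasp; the last joint's range is limited). The gripper opens to 85 mm and grips with 20 to 120 N. Pads are 22 mm wide; open, the fingers measure 114 mm over their backs; the gripper's body (76 mm by 85 mm) begins 54 mm behind the grasp point. The pads swing forward as they close: fully open they stand 13 mm farther back than shut.
Start: joints at [-1.178, 0.3, 1.521, -0, 1.321, -0.067], TCP at [244.065, -492.871, 250.281] pointing down, gripper open.
Joint ranges: [-3.03, 3.03], [-0.79, 2.21], [0.23, 2.52], [-1.04, 4.18], [0, 3.07], [-2.55, 2.55]. Speed limits (rad/s): [2.22, 2.22, 2.57, 3.14, 3.14, 3.14].

### API

Orientations are given as a unit quaternion [w, x, y, z].
In Python, from rig import bot gives the robot as it stands. Calls block until the motion is done:
- bot.move_to(position, orientation): joint-space move of the TCP to a pose.
- bot.servo_line(position, attitude=None, speed=150, until_force=None): straight line of the TCP; attitude=None keeps the orientation; speed is the mean speed in mm/s. With until_force (N) it stops when the force on the tool has changed by that much, and returns True; else False.
- bot.move_joints(angles): joint-space move.
- bot.move_gripper(opening, grip_force=None): finger opening in mm; grip_force is the grip in N (None keeps the last); returns when the fingers have stopped.
- bot.dwell(seconds).
- bot.ik(position, orientation): joint angles nearest the present ones, or None.
- bot.read_state(): the state.
- bot.read_camera(name): name is "scene" or "top" or "wrist"; returns a dict with "image" (384x512x3 uint8, blue, green, red), "depth" (384x512 float32, mm along the optical axis (not along the pixel's ray), 0 where there is no reading), "fovy" (degrees; the focal length in pixels is half the picture's height over the tangent of half this angle, whatever the lens; pixels are square), "cx", "cy" (the principal point, pixels), "k1" (the pictures are not rectified: a ray, as slopes to the right and down, at radius r is drawn at 1 + k1 r^2 times it, then the intrinsics apply), "eye" and "attitude" of the camera in the world; the wrist camera has in their place "mount" (4x4, takes a point from camera to tool coordinates, whose origin is the TCP and whose axes are the flange's). Camera axes: x right, y down, z forward; pixel columns grow to the right and rows downward; lengths in mm; the calibration is good to about 2 mm. A picture is of the moment at which its call begins: read the wrist's pose just before it.
A pose or a line that the arm cannot do raises bot.MotionError and nothing moves.
- bot.finish_job(): hands the job in; it is judged then, once.
The state is a dict: "clock": time; "joint_positions": joint angles; "qvel": joint speeds; "effort": joint torques, N m; "ee_pos": TCP position; "tool_rot": TCP orientation; "ft_force": force on the tool from outside, world axes, zero at the start; "moment": the same for the moment, N m; "grip_width": finger opening in mm; "grip_force": force on a finger pad.
Only numpy, scipy, OpenCV 4.12 (cv2) and the standard library are available. Lean on these libraries where they do the work, as an engineer would, in place of code of your own. Each camera call takes 0.05 s, during which the arm holds its last target. There are 200 camera calls.

## Working session

There is one attempt and no reset: what is moved stays moved. The work goes in short steps, each a Python script; the robot and the scene stay as the last script left them, time stands still between calls to the robot, and variables do not carry over. Pictures are saved under pics/ and viewed, at most 10 in all, crops included, and the job is handed in when it is done.

```bash
ls; mkdir -p pics
python3 - <<'E'
from rig import bot
import cv2,numpy as np,pickle
d={}
for n in("scene","top"):
    r=bot.read_camera(n); d[n]=r
    print(n,{k:v for k,v in r.items() if k not in("image","depth")},(r["depth"]>0).mean())
pickle.dump(d,open("cams.pkl","wb"))
cv2.imwrite("pics/a.png",np.hstack([d["scene"]["image"],d["top"]["image"]])[:, :])
im=np.vstack([d["scene"]["image"],d["top"]["image"]])
cv2.imwrite("pics/scene.png",d["scene"]["image"]);cv2.imwrite("pics/top.png",d["top"]["image"])
print(bot.read_state())
E
```

```text
pics
scene {'fovy': 47.8269683222645, 'cx': 259.4321365645152, 'cy': 185.96955091156207, 'k1': -0.016902540529807043, 'eye': array([-286.41076865,  246.38261534,  712.21359675]), 'attitude': array([ 0.28683153, -0.55985212,  0.68812111, -0.36163878])} 0.9958038330078125
top {'fovy': 48.181717846098906, 'cx': 260.07823837252386, 'cy': 188.68641610423072, 'k1': -0.15041017222045558, 'eye': array([ 484.19558769,   39.44155161, 1186.6571953 ]), 'attitude': array([ 0.00864791, -0.70470007,  0.70935344, -0.01186261])} 0.9959462483723959
{'clock': 0.1, 'joint_positions': array([-1.17760162e+00,  3.00402936e-01,  1.52151260e+00, -2.40111547e-05,
        1.32070662e+00, -6.66121903e-02]), 'qvel': array([-0.00013963, -0.00175776,  0.00022417, -0.00176026,  0.00139223,
        0.0005286 ]), 'effort': array([ 2.90364995e-03, -5.44373631e+01, -3.62371588e+01,  1.29582386e-05,
        3.00326647e-03,  6.24945028e-05]), 'ee_pos': array([ 243.99022547, -492.70734082,  249.78766649]), 'tool_rot': array([-5.06011917e-04,  9.73687594e-01,  2.27886383e-01, -9.51569898e-05]), 'ft_force': array([-0.29091509,  0.28289317, -0.01510542]), 'moment': array([-0.02432899,  0.0202261 , -0.01133253]), 'grip_force': 0.0, 'grip_width': 85.39154565930009}
```

View pics/scene.png

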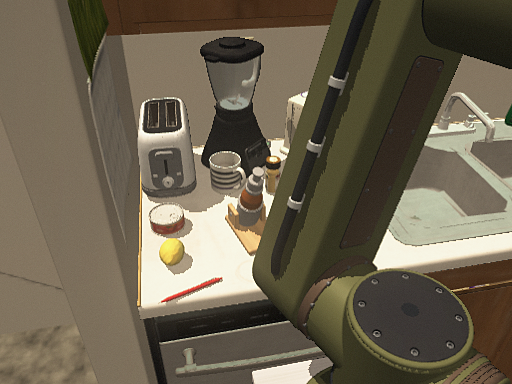

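View pics/top.png

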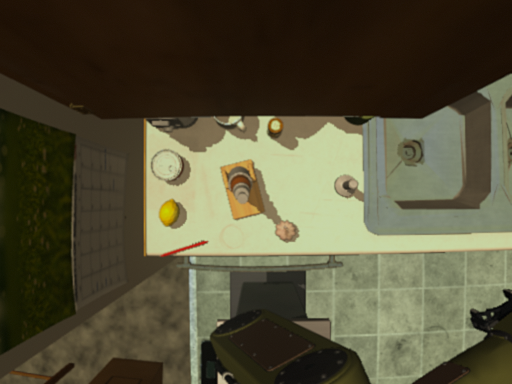

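The top view shows the cradle at about (240,190) with its bottle leaning towards the robot (image down), and the pounder at (346,186). The garlic is at (287,231), the jar at (275,127), the tin at (167,166) and the lemon at (169,212). I'll convert these to world positions next and take closer wrist views.

```bash
cat > h.py <<'E'
import numpy as np,cv2,pickle
from scipy.spatial.transform import Rotation as R
def rot(q): return R.from_quat(np.roll(q,-1))
def quat(r): return np.roll(r.as_quat(),1)
def K(c):
    f=c["image"].shape[0]/2/np.tan(np.radians(c["fovy"])/2)
    return np.array([[f,0,c["cx"]],[0,f,c["cy"]],[0,0,1]]),np.array([c["k1"],0,0,0,0])
def pose(c,st=None):
    if "eye" in c: return rot(c["attitude"]).as_matrix(),np.array(c["eye"])
    T=rot(st["tool_rot"]).as_matrix(); m=np.array(c["mount"])
    return T@m[:3,:3],T@m[:3,3]+st["ee_pos"]
def rays(c,px,st=None):
    k,d=K(c); n=cv2.undistortPoints(np.float64(px).reshape(-1,1,2),k,d)[:,0]
    A,e=pose(c,st); return e,np.c_[n,np.ones(len(n))]@A.T
def plane(c,px,z,st=None):
    e,v=rays(c,px,st); return e+v*((z-e[2])/v[:,2])[:,None]
def cloud(c,st=None):
    h,w=c["depth"].shape; v,u=np.mgrid[:h,:w]
    e,r=rays(c,np.c_[u.ravel(),v.ravel()],st)
    return (e+r*c["depth"].reshape(-1,1)).reshape(h,w,3)
E
python3 - <<'E'
from h import *
d=pickle.load(open("cams.pkl","rb")); c=d["top"]; P=cloud(c)
for n,u,v in[("pounder",346,186),("cradle",240,190),("cap",240,199),("garlic",287,231),("jar",275,127),("tin",167,166),("lemon",169,212),("table",300,160),("cabinet",300,80),("cabedge",300,113),("mug",232,121),("black",357,120)]:
    print(n,P[v,u].round(0))
E
```

```text
pounder [ 522. -190.   75.]
cradle [511.  82. 174.]
cap [489.  81. 197.]
garlic [404. -37.  48.]
jar [672.  -4. 106.]
tin [581. 286.  32.]
lemon [457. 276.  52.]
table [597. -77.   2.]
cabinet [624. -10. 697.]
cabedge [623. -28. 514.]
mug [706. 110.   9.]
black [ 698. -225.   64.]
```

Run:
```python
from h import *
from rig import bot
q=quat(R.from_matrix(np.array([[1,0,0],[0,-1,0],[0,0,-1]])))
# choose yaw with best joint6 room
for y in(0,90,-90):
    qq=quat(R.from_euler('z',y,degrees=True)*rot(q)); print(y,bot.ik([500,-190,300],qq),bot.ik([480,60,380],qq))
out={}
for n,p in(("wp",[470,-190,300]),("wc",[440,60,400])):
    for y in (0,90,-90):
        qq=quat(R.from_euler('z',y,degrees=True)*rot(q))
        if bot.ik(p,qq) is not None: break
    bot.move_to(p,qq); bot.dwell(.2)
    st=bot.read_state(); c=bot.read_camera("wrist"); out[n]=(c,st)
    cv2.imwrite(f"pics/{n}.png",c["image"]); print(y,c["mount"],pose(c,st)[1], (c["depth"]>0).mean(),st["clock"])
pickle.dump(out,open("wr.pkl","wb"))
```

```text
0 [-4.31626678e-01  2.31908468e-01  1.49101891e+00 -4.44089210e-16
  1.41866528e+00  1.13916965e+00] [ 4.86214313e-02  8.16775508e-02  1.48305521e+00 -4.44089210e-16
  1.57685989e+00  1.61941776e+00]
90 [-4.31626678e-01  2.31908468e-01  1.49101891e+00 -4.44089210e-16
  1.41866528e+00 -4.31626678e-01] [ 4.86214313e-02  8.16775508e-02  1.48305521e+00 -4.44089210e-16
  1.57685989e+00  4.86214313e-02]
-90 None None
0 [[-2.94451383e-04 -9.46445198e-01 -3.22864369e-01  8.23070634e+01]
 [ 9.99999850e-01 -1.29681148e-04 -5.31849456e-04 -5.71266475e-02]
 [ 4.61496942e-04 -3.22864477e-01  9.46445094e-01 -1.23609728e+02]
 [ 0.00000000e+00  0.00000000e+00  0.00000000e+00  1.00000000e+00]] [ 552.11278188 -190.6728407   423.45191403] 0.9960886637369791 1.7167
0 [[-2.94043279e-04 -9.46445106e-01 -3.22864640e-01  8.23070283e+01]
 [ 9.99999850e-01 -1.29287739e-04 -5.31738277e-04 -5.67316961e-02]
 [ 4.61518651e-04 -3.22864748e-01  9.46445002e-01 -1.23609167e+02]
 [ 0.00000000e+00  0.00000000e+00  0.00000000e+00  1.00000000e+00]] [522.68329409  59.16659688 523.02079872] 0.9960123697916666 3.0167
```

View pics/wp.png

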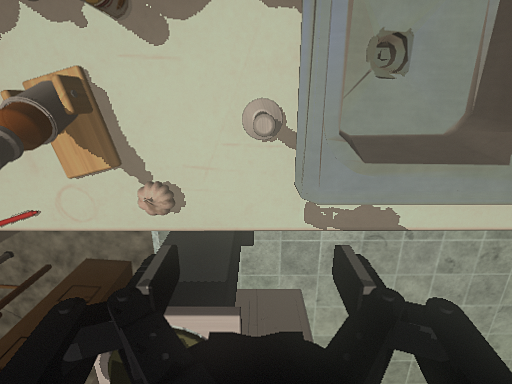

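View pics/wc.png

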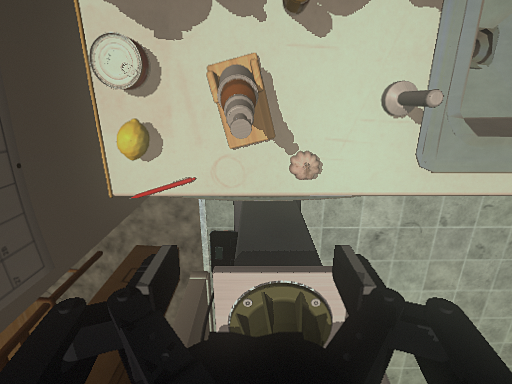

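The wrist views are clear. In wp the pounder's handle end is at (264,123). In wc the cradle plate spans (207–273, 53–150), the pin head is at (240,127), and the garlic is at (305,165). Next I'll fit the poses from depth.

```bash
cat > fit.py <<'E'
from h import *
def plate(c,st=None):
    P=cloud(c,st); hsv=cv2.cvtColor(c["image"],cv2.COLOR_BGR2HSV)
    m=(hsv[...,0]>8)&(hsv[...,0]<24)&(hsv[...,1]>85)&(abs(P[...,2]-14)<7)&(abs(P[...,0]-510)<110)&(abs(P[...,1]-75)<90)
    m=cv2.morphologyEx(m.astype('uint8'),cv2.MORPH_OPEN,np.ones((3,3)))>0
    v,u=np.nonzero(m); X=plane(c,np.c_[u,v],14,st)
    r=cv2.minAreaRect(X[:,:2].astype('float32')); b=cv2.boxPoints(r)
    e=b[1]-b[0]; f=b[2]-b[1]; L=e if np.hypot(*e)>np.hypot(*f) else f
    if L[0]<0:L=-L
    return np.array(r[0]),np.degrees(np.arctan2(L[1],L[0])),r[1],len(u),np.median(P[m][:,2])
E
python3 - <<'E'
from fit import *
w=pickle.load(open("wr.pkl","rb")); d=pickle.load(open("cams.pkl","rb"))
for n,c,st in(("wc",*w["wc"]),("top",d["top"],None)):
    p=plate(c,st); print(n,p)
    yaw=np.radians(p[1]); Rc=R.from_euler('z',yaw)
    ax=Rc.apply([-np.sin(.349),0,np.cos(.349)]); o=np.r_[p[0],0]+Rc.apply([35,0,22])
    P=cloud(c,st).reshape(-1,3); D=P-o; s=D@ax; r=np.linalg.norm(D-np.outer(s,ax),axis=1)
    k=(r<35)&(s>120)
    print(" axis",ax.round(3),"o",o.round(1),"smax",np.percentile(s[k],[50,90,97,99.5,100]).round(1))
    hd=k&(s>np.percentile(s[k],99)-4)&(s<s[k].max()+1)
    off=(D-np.outer(s,ax))[hd]; mid=(off.max(0)+off.min(0))/2
    print(" head n",hd.sum(),"offset in cradle axes",Rc.inv().apply(off.mean(0)).round(1),Rc.inv().apply(mid).round(1))
for n,c,st in(("wp",*w["wp"]),("wc",*w["wc"]),("top",d["top"],None)):
    P=cloud(c,st).reshape(-1,3); k=(abs(P[:,0]-515)<50)&(abs(P[:,1]+190)<50)
    t=P[k&(P[:,2]>107)]; b=P[k&(P[:,2]>8)&(P[:,2]<24)]
    print("pounder",n,len(t),t.mean(0).round(1),((t.max(0)+t.min(0))/2).round(1),np.ptp(t,axis=0).round(1),"head",((b.max(0)+b.min(0))/2).round(1) if len(b) else 0, np.ptp(b,axis=0).round(1) if len(b) else 0, "table",np.median(P[k&(P[:,2]<8)][:,2]).round(1))
E
```

```text
wc (array([516.56774902,  83.67063141]), np.float32(13.984113), (147.9062957763672, 88.55992126464844), 1583, np.float64(13.814008225043153))
 axis [-0.332 -0.083  0.94 ] o [550.5  92.1  22. ] smax [156.9 185.3 185.8 186.3 187.4]
 head n 351 offset in cradle axes [1.2 0.  0.4] [0.3 0.2 0.2]
top (array([518.52807617,  81.89115143]), np.float32(13.676874), (149.2939910888672, 89.442626953125), 882, np.float64(13.512295363187036))
 axis [-0.332 -0.081  0.94 ] o [552.5  90.2  22. ] smax [156.5 185.3 186.3 187.7 187.9]
 head n 62 offset in cradle axes [0.4 0.3 0.1] [1.2 1.2 0.4]
pounder wp 20339 [ 485.3 -190.5  353.3] [ 508.6 -190.   265.7] [ 87.1 100.  315.4] head [ 525.  -199.9   19. ] [57.9 58.5 10. ] table -0.0
pounder wc 283 [ 524.6 -196.7  114.1] [ 524.6 -198.7  112.7] [25.  23.9 11.3] head [ 524.4 -196.5   16. ] [57.5 56.5 16. ] table -0.1
pounder top 84 [ 526.7 -199.2  114.1] [ 526.9 -199.8  112.9] [23.  26.5 10.7] head [ 529.6 -200.8   16.4] [60.9 62.2 15.2] table 0.0
```

```bash
cat >> h.py <<'E'
Rc=R.from_euler('z',np.radians(13.85)); AX=Rc.apply([-np.sin(.349),0,np.cos(.349)])
O=np.r_[517.5,82.8,0]+Rc.apply([35,0,22])
DOWN=R.from_matrix(np.array([[1.,0,0],[0,-1,0],[0,0,-1]]))
t=np.cross([0,0,1],AX); TILT=R.from_rotvec(t/np.linalg.norm(t)*np.arccos(AX[2]))*DOWN
H=75. # TCP above pounder face
def at(s): return O+AX*(s+H)
PP=np.array([525.,-198.5,0])
E
python3 - <<'E'
from h import *
from rig import bot
qd,qt=quat(DOWN),quat(TILT)
for s in(186,230,170): print(bot.ik(at(s),qt))
bot.move_to(PP+[0,0,190],qd); bot.servo_line(PP+[0,0,H],speed=150)
print(bot.read_state()["ft_force"])
bot.move_gripper(22,100); st=bot.read_state(); print(st["grip_width"],st["grip_force"],st["ft_force"],st["ee_pos"])
bot.servo_line(PP+[0,0,H+230],speed=200); bot.dwell(.3)
bot.move_to(at(235),qt); bot.dwell(.3); st=bot.read_state(); print(st["grip_width"],st["ee_pos"],st["clock"],st["ft_force"])
c=bot.read_camera("wrist"); cv2.imwrite("pics/g.png",c["image"]); c2=bot.read_camera("top")
c3=bot.read_camera("scene"); pickle.dump((c,st,c2,c3),open("g.pkl","wb"))
cv2.imwrite("pics/g.png",np.vstack([c["image"][80:],c2["image"][100:260]]))
E
```

```text
[ 0.03769778 -0.06230527  1.91823428  0.08558589  0.94508684  1.57027881]
[ 0.02960354 -0.13314833  1.8850757   0.08312381  1.04938194  1.57136381]
[ 0.04049073 -0.03404772  1.92762298  0.08686312  0.90735096  1.56954471]
[ 0.27506819 -0.8789478   0.07305052]
23.20192459948735 45.18252789974213 [ 0.53184784 -1.12696569  0.58976254] [ 525.07759212 -198.57134765   75.13984295]
22.361349135330624 [448.86746731  65.32467374 313.12573061] 8.8417 [-0.24353802  0.33173394 -3.07140344]
```

View pics/g.png

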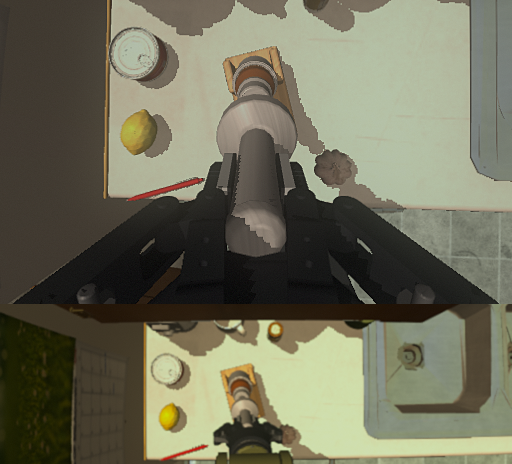

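The pounder is held with its handle between the pads and its head towards the pin at about (257,115). Next I'll check how straight it sits in the grip.

Run:
```python
from h import *
from rig import bot
c,st,_,_=pickle.load(open("g.pkl","rb"))
P=(cloud(c,st).reshape(-1,3)-st["ee_pos"])@rot(st["tool_rot"]).as_matrix()
for z0 in range(-40,84,8):
    k=(abs(P[:,2]-z0)<4)&(abs(P[:,1])<34)&(P[:,0]<45)&(P[:,0]>-25)
    if z0<50:k&=abs(P[:,1])<12.5
    Q=P[k]
    if len(Q)>20: print(z0,len(Q),"xmax %.1f y %.1f..%.1f"%(np.percentile(Q[:,0],98),*np.percentile(Q[:,1],[1,99])))
print(np.degrees((rot(st["tool_rot"]).inv()*TILT).magnitude()),bot.read_state()["grip_force"],st["ee_pos"]-at(235))
```

```text
-40 2435 xmax 12.4 y -12.0..11.7
-32 548 xmax 13.0 y -12.0..12.2
-24 534 xmax 12.1 y -11.0..11.3
-16 610 xmax 12.0 y -12.4..12.4
-8 458 xmax 12.1 y -12.2..12.2
0 401 xmax 12.0 y -12.2..12.2
8 323 xmax 11.9 y -12.2..12.2
16 251 xmax 11.9 y -11.8..11.8
24 204 xmax 11.8 y -10.7..11.1
32 178 xmax 11.9 y -10.6..11.5
40 159 xmax 11.9 y -10.6..12.0
48 656 xmax 20.7 y -12.4..12.0
56 1852 xmax 28.8 y -27.9..28.7
64 190 xmax 29.6 y -25.7..27.2
72 101 xmax 29.6 y -23.9..26.2
0.06099847062665468 45.00774085521698 [ 0.31005194 -0.47759611 -0.18596307]
```

The alignment is very good: the handle axis lies on the tool axis and the pounder is straight in the grip. Next is a gentle touch to find the pin height, then the blow.

Run:
```python
from h import *
from rig import bot
bot.servo_line(at(202),speed=60); bot.dwell(.3); f0=bot.read_state()["ft_force"]
hit=bot.servo_line(at(176),speed=12,until_force=3.0); st=bot.read_state()
s=(st["ee_pos"]-O)@AX-H; print(hit,s,(st["ft_force"]-f0)@AX,st["clock"])
bot.servo_line(at(s+10),speed=60)
open("s.txt","w").write(str(s))
```

```text
True 184.3810455194669 5.285100065270683 11.3667
```

Run:
```python
from h import *
from rig import bot
s=float(open("s.txt").read())
bot.servo_line(at(s+25),speed=80); bot.dwell(.2); f0=bot.read_state()["ft_force"]
r=bot.servo_line(at(s-15.5),speed=90)
st=bot.read_state(); print(r,(st["ee_pos"]-O)@AX-H-s,(st["ft_force"]-f0)@AX)
bot.servo_line(at(s+45),speed=120); bot.dwell(.5)
c=bot.read_camera("top"); st=bot.read_state(); w=bot.read_camera("wrist")
bot.move_to(PP+[0,0,H+200],quat(DOWN)); c2=bot.read_camera("top"); print(bot.read_state()["clock"],bot.read_state()["grip_width"])
P=cloud(c2).reshape(-1,3); D=P-O; a=D@AX; rr=np.linalg.norm(D-np.outer(a,AX),axis=1)
k=(rr<16)&(a>120)&(a<195); print("head s",np.percentile(a[k],[50,90,97,99.5]).round(1))
```

```text
False -15.422415197204941 1.026924938749976
15.2167 22.758273256533915
head s [163.  165.9 166.4 167.5]
```

The pin head dropped from about 186 to 166 mm along the axis, so it is home. Now I'll put the pounder back.

Run:
```python
from h import *
from rig import bot
bot.servo_line(PP+[0,0,H+15],speed=150); bot.dwell(.3)
hit=bot.servo_line(PP+[0,0,H-6],speed=10,until_force=3.0); st=bot.read_state(); print(hit,st["ee_pos"],st["ft_force"])
bot.move_gripper(50); bot.dwell(.2); bot.move_gripper(85); bot.dwell(.2)
bot.servo_line(PP+[0,0,230],speed=120)
bot.move_to([440,-190,320],quat(DOWN)); bot.dwell(.3)
st=bot.read_state(); c=bot.read_camera("wrist"); t=bot.read_camera("top")
P=cloud(c,st).reshape(-1,3); k=(abs(P[:,0]-525)<50)&(abs(P[:,1]+198)<50)&(P[:,2]<125)
for lo,hi in((107,125),(40,100),(8,24)):
    q=P[k&(P[:,2]>lo)&(P[:,2]<hi)]; print(((q.max(0)+q.min(0))/2).round(1),q.max(0).round(1))
print(st["clock"],st["grip_width"])
for n,cc,s in(("w",c,st),("t",t,None)):
    P=cloud(cc,s).reshape(-1,3);D=P-O; a=D@AX; rr=np.linalg.norm(D-np.outer(a,AX),axis=1); kk=(rr<16)&(a>120)&(a<195)
    if kk.any():print("head s",n,np.percentile(a[kk],[90,97,99.5]).round(1))
cv2.imwrite("pics/end.png",np.vstack([c["image"][:260],t["image"][100:260]]))
```

```text
True [ 525.02022906 -198.59563767   75.09016087] [-0.94025562 -1.5746896   5.26136131]
[ 524.8 -198.8  113.7] [ 536.9 -186.6  118.2]Traceback (most recent call last):
  File "<stdin>", line 11, in <module>
    return umr_maximum(a, axis, None, out, keepdims, initial, where)
ValueError: zero-size array to reduction operation maximum which has no identity
```

Run:
```python
from h import *
from rig import bot
st=bot.read_state(); c=bot.read_camera("wrist"); t=bot.read_camera("top")
P=cloud(t).reshape(-1,3);D=P-O; a=D@AX; rr=np.linalg.norm(D-np.outer(a,AX),axis=1); kk=(rr<16)&(a>120)&(a<195)
print(st["clock"],st["grip_width"],np.percentile(a[kk],[90,97,99.5]).round(1))
cv2.imwrite("pics/end.png",np.vstack([c["image"][:260],t["image"][100:260]]))
```

```text
21.9167 85.18221724073291 [166.3 167.5 167.8]
```

View pics/end.png

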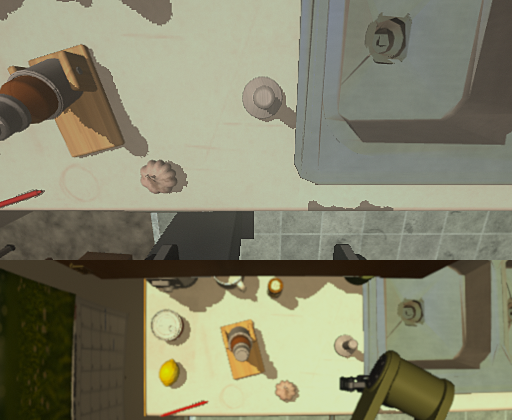

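The pounder stands upright at (264,97) in the wrist view, the bystanders have not moved, the pin is still home, and the gripper is clear. I'm handing the job in.

```bash
python3 -c "
from rig import bot
print(bot.finish_job())"
```

```text
the job is handed in; nothing more can be done
None
```

The striker pin was knocked home with one brisk blow and stayed down, the pounder stands upright where it was with the gripper clear, and the bystanders look unmoved; I handed the job in at about 22 s, but the hand-in call returned no verdict.

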